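# Find the rocking cover on the sink surround and seat it

## Robot

A 6-joint arm with a two-finger parallel gripper is mounted at the origin on the work surface. World frame = base frame: x ahead of the robot, y to its left, z up, the work surface at z = 0. Lengths are in m, angles in rad, forces in N, time in s.
With the tool pointing down it reaches from about 0.25 to 0.725 m from the base axis. Payload 4 kg.
Tool frame: the origin (TCP) lies at the very end of the fingers, on their centre line; the grasp point (between the pads) lies 19 mm behind it (env.tcp_to_grasp is the distance from the TCP to the grasp point, in m); x points along the fingers, y is the direction in which the jaws open and shut, and the axes are right-handed (so a half turn about x gives the same grasp; the last joint's range is limited). The gripper opens to 85 mm and grips with 20 to 120 N. Pads are 22 mm wide; open, the fingers measure 114 mm over their backs; the gripper's body (76 mm by 85 mm) begins 54 mm behind the grasp point. The pads swing forward as they close: fully open they stand 13 mm farther back than shut.
Start: joints at [1.251, 0.241, 0.005, 1.335, 0, 1.571], TCP at [0.157, 0.475, 0.231] pointing down, gripper open.
Joint ranges: [-2.72, 2.72], [-1.05, 1.87], [-1.09, 1.28], [-1.99, 2.15], [-1.42, 1.44], [-3.14, 3.14]. Speed limits (rad/s): [2.79, 2.79, 3.14, 3.14, 3.14, 3.14].

## Interface

Orientations are given as a unit quaternion [w, x, y, z].
In Python, from plant import env gives the robot as it stands. The module is installed in compiled form; this text tells all that it offers.
- The arm moves only by the tool apply_moves, never from a script. Its arguments are lists of equal length, an entry for each row: "rot": the turn, a rotation vector about the tool's x, y, z in rad, a list of three; "slide": the shift along the tool's x, y, z in mm, a list of three; "grip": the finger opening in mm, from 0 to 85.4. A call has 1 to 5 rows; each row shifts and turns the pose as measured when the row begins, along the tool's axes as they then stand; what a row does not reach is not made up. A row lasts 1/10 s, in which the tool goes at most 50 mm and 8.59 degrees, less where a joint would pass 70% of its speed; a pose out of reach is approached as far as the arm can. A call with a gripper value outside its range is refused whole. The fingers move at their own pace and stop on an object; "grip_force" is the grip in N (left out, the last holds). Time passes only in rows, so rows that do not move let the fingers close. It gives the time, the measured TCP pose, the force and the opening at its end, in the units of the state.
- env.get_obs(): the state, without advancing time (a new reading comes with each control period).
- env.grab_frame(name): name is "scene" or "top" or "wrist"; returns a dict with "frame" (384x512x3 uint8, red, green, blue), "fx", "fy", "cx", "cy" (pixels), "dist_coeffs" ([k1, k2, p1, p2, k3] as OpenCV has them; the pictures are not rectified), "xyz" and "rotation" of the camera in the world. Camera axes: x right, y down, z forward; pixel columns grow to the right and rows downward; lengths in m; the calibration is good to about 2 mm. A picture is of the moment at which its call begins. There is no depth.
- env.hand_in(): hands the job in, once; it reports no verdict.
The state is a dict: "clock": time; "joint_pos": joint angles; "qd": joint speeds; "tau": joint torques, N m; "eef_pos": TCP position; "tool_rot": TCP orientation; "contact_force": force on the tool from outside, world axes, zero at the start; "torque": the same for the moment, N m; "finger_gap": opening from 0.0 (shut) to 1.0 (fully open).
Only numpy, scipy, OpenCV 4.12 (cv2) and the standard library are available. Lean on these libraries where they do the work, as an engineer would, in place of code of your own. Each camera call takes 0.05 s, during which the arm holds its last target.

## Task

One of the four round steel covers on the sink-surround tiles is not seated in its hole. Press on the covers' rims from above with the closed fingertips until you find the one that rocks, then push that cover away from the robot, square to its tile's front edge, until it drops into its hole and lies flat on its tile. Do not lift any cover, leave the other three seated, and leave the things on the rack where they are.

Things in the scene. Friction and masses are not known exactly. Their poses are not given: they have to be found in the camera images.
- cover_a: One of 4 identical loose steel covers, 0.2 kg: disc 76 mm across, 8 mm thick, on a centred spigot 19 mm across, 6 mm tall. Origin at the spigot's foot, z up; the top is 14 mm above. Three are seated: spigot in its tile's hole, disc flat on the tile. One stands level on its spigot's foot on the tile; its rim, pressed with 1 to 2 N, tilts about 12 deg and comes back when let go.
- cover_b: One of 4 identical loose steel covers, 0.2 kg: disc 76 mm across, 8 mm thick, on a centred spigot 19 mm across, 6 mm tall. Origin at the spigot's foot, z up; the top is 14 mm above. Three are seated: spigot in its tile's hole, disc flat on the tile. One stands level on its spigot's foot on the tile; its rim, pressed with 1 to 2 N, tilts about 12 deg and comes back when let go.
- cover_c: One of 4 identical loose steel covers, 0.2 kg: disc 76 mm across, 8 mm thick, on a centred spigot 19 mm across, 6 mm tall. Origin at the spigot's foot, z up; the top is 14 mm above. Three are seated: spigot in its tile's hole, disc flat on the tile. One stands level on its spigot's foot on the tile; its rim, pressed with 1 to 2 N, tilts about 12 deg and comes back when let go.
- cover_d: One of 4 identical loose steel covers, 0.2 kg: disc 76 mm across, 8 mm thick, on a centred spigot 19 mm across, 6 mm tall. Origin at the spigot's foot, z up; the top is 14 mm above. Three are seated: spigot in its tile's hole, disc flat on the tile. One stands level on its spigot's foot on the tile; its rim, pressed with 1 to 2 N, tilts about 12 deg and comes back when let go.
- tile_a: Fixed white tile under cover_a, 120 (x) by 110 mm (y), 17 to 23 mm thick (they differ). Origin: centre of underside; x points away from the robot. Its hole, 26 mm across, 10 mm deep, is on its x axis within 10 mm of the middle, hidden by the cover. The unseated cover has crept towards the robot: its hole is 16 to 20 mm from it along the tile's +x.
- tile_b: Fixed white tile under cover_b, 120 (x) by 110 mm (y), 17 to 23 mm thick (they differ). Origin: centre of underside; x points away from the robot. Its hole, 26 mm across, 10 mm deep, is on its x axis within 10 mm of the middle, hidden by the cover. The unseated cover has crept towards the robot: its hole is 16 to 20 mm from it along the tile's +x.
- tile_c: Fixed white tile under cover_c, 120 (x) by 110 mm (y), 17 to 23 mm thick (they differ). Origin: centre of underside; x points away from the robot. Its hole, 26 mm across, 10 mm deep, is on its x axis within 10 mm of the middle, hidden by the cover. The unseated cover has crept towards the robot: its hole is 16 to 20 mm from it along the tile's +x.
- tile_d: Fixed white tile under cover_d, 120 (x) by 110 mm (y), 17 to 23 mm thick (they differ). Origin: centre of underside; x points away from the robot. Its hole, 26 mm across, 10 mm deep, is on its x axis within 10 mm of the middle, hidden by the cover. The unseated cover has crept towards the robot: its hole is 16 to 20 mm from it along the tile's +x.
- saucer: Loose white ceramic saucer, 116 mm across, 16 mm tall, on the wooden rack. Origin at the centre of its underside. Bystander.
- moka_base: Loose round aluminium coffee-pot base, 72 mm across, 62 mm tall, on the rack. Origin at the centre of its underside. Bystander.
- brush: Loose green scrubbing brush, 50 by 85 mm, 49 mm tall, on the rack, bristles down. Origin at the centre of its underside. Bystander.
- rack: Fixed wooden rack, 140 mm (x) by 400 mm (y), slats 30 mm above the counter, beyond the tiles; a white soap caddy, 80 mm tall, is clipped to its -y end. Origin at the centre of its underside.
Things that resemble listed ones, but are neither listed nor needed, are in the scene too. What is shaped like the cover_b but green, purple or yellow is not meant.

How it is judged:
On the way, in this order (a step that is already met when the one before it is completed fails the run):
1. a cover rocks (tilts more than 5 deg) under the pressing fingers (((angle between cover_a's own z axis and vertical above 0.09 rad and contact force between the fingers and cover_a above 0.5 N) or (angle between cover_b's own z axis and vertical above 0.09 rad and contact force between the fingers and cover_b above 0.5 N) or (angle between cover_c's own z axis and vertical above 0.09 rad and contact force between the fingers and cover_c above 0.5 N) or (angle between cover_d's own z axis and vertical above 0.09 rad and contact force between the fingers and cover_d above 0.5 N))), for 0.1 s.
2. all four covers lie flat on their tiles, spigots in the holes (z of cover_a in the frame of tile_a between 0.01 and 0.0148 m and x of cover_a in the frame of tile_a between -0.015 and -0.003 m and y of cover_a in the frame of tile_a between -0.006 and 0.006 m and angle between each of cover_a, cover_b, cover_c, cover_d's own z axis and vertical below 0.04 rad and z of cover_b in the frame of tile_b between 0.014 and 0.0188 m and x of cover_b in the frame of tile_b between -0.004 and 0.008 m and y of cover_b in the frame of tile_b between -0.006 and 0.006 m and z of cover_c in the frame of tile_c between 0.008 and 0.0128 m and x of cover_c in the frame of tile_c between 0.004 and 0.016 m and y of cover_c in the frame of tile_c between -0.006 and 0.006 m and z of cover_d in the frame of tile_d between 0.012 and 0.0168 m and x of cover_d in the frame of tile_d between -0.009 and 0.003 m and y of cover_d in the frame of tile_d between -0.006 and 0.006 m), for 0.2 s.
At the end, for the whole second after the job is handed in: All four covers are at rest with the spigot in the tile's hole (within 6 mm of its centre), the disc flat on the tile (within 1.8 mm of full depth, tilted less than 2.3 deg) (all of step 2 and linear speed of each of cover_a, cover_b, cover_c, cover_d below 0.02 m/s); the robot touches nothing.
It fails at once if a cover is lifted more than 12 mm above its tile's top (z of cover_a in the frame of tile_a above 0.031 m or z of cover_b in the frame of tile_b above 0.035 m or z of cover_c in the frame of tile_c above 0.029 m or z of cover_d in the frame of tile_d above 0.033 m).
It fails at once if the saucer, coffee-pot base or brush is moved more than 20 mm (distance of any of saucer, moka_base, brush from where it was at the start of the episode above 0.02 m).
It also fails if it takes over 51 s, if anything falls off the work surface, if the arm or the gripper's body presses on something with over 40 N, if the wrist force passes 120 N, or if a joint passes its speed limit or range.

## Working session

There is one attempt and no reset: what is moved stays moved. The work goes in short steps, Python scripts to look and compute and a tool call to move; the robot and the scene stay as the last step left them, time stands still between calls to the robot, and variables do not carry over. Pictures are saved under pics/ and viewed, and the job is handed in when it is done.

Besides the shell and the picture viewer there is one more tool, called as name(argument=value, ...) on one line, values as JSON. apply_moves: Moves the arm, as the interface text tells. Its arguments: {"type":"object","properties":{"rot":{"type":"array","items":{"type":"array","items":{"type":"number"}}},"slide":{"type":"array","items":{"type":"array","items":{"type":"number"}}},"grip":{"type":"array","items":{"type":"number"}},"grip_force":{"type":"number"}},"required":["rot","slide","grip"]}

```bash
mkdir -p pics; cat > h.py <<'E'
import numpy as np, cv2
from plant import env
def save(name,fn):
    f=env.grab_frame(name); np.save('pics/'+fn+'.npy',f,allow_pickle=True)
    cv2.imwrite('pics/'+fn+'.png',cv2.cvtColor(f['frame'],cv2.COLOR_RGB2BGR)); return f
def load(fn): return np.load('pics/'+fn+'.npy',allow_pickle=True).item()
def K(f): return np.array([[f['fx'],0,f['cx']],[0,f['fy'],f['cy']],[0,0,1.]])
def R_of(f):
    r=np.array(f['rotation'],float)
    if r.shape==(3,3): return r
    from scipy.spatial.transform import Rotation as R
    return R.from_quat(r.ravel()[[1,2,3,0]]).as_matrix()
def pix2plane(f,uv,z):
    p=cv2.undistortPoints(np.array(uv,float).reshape(-1,1,2),K(f),np.array(f['dist_coeffs'],float)).reshape(-1,2)
    d=np.c_[p,np.ones(len(p))]@R_of(f).T; c=np.array(f['xyz'])
    return c+d*((z-c[2])/d[:,2])[:,None]
def proj(f,X):
    R=R_of(f);t=-R@np.array(f['xyz'])
    return cv2.projectPoints(np.array(X,float).reshape(-1,3),cv2.Rodrigues(R)[0],t,K(f),np.array(f['dist_coeffs'],float))[0].reshape(-1,2)
E
python3 - <<'E'
from h import *
for n in ['scene','top','wrist']:
    f=save(n,n+'0'); print(n,f['xyz'],f['rotation'],f['fx'],f['cx'],f['cy'],f['dist_coeffs'])
print(env.get_obs())
E
```

```text
scene [ 1.29374044 -0.12400658  0.81323062] [-0.27738464  0.72247824  0.58794919 -0.23536931] 478.3517905467322 257.0897041027555 191.38650400668894 [0.0685997 0.        0.        0.        0.       ]
top [0.38308219 0.02696389 1.10505226] [ 0.05520791 -0.69878974  0.71002055 -0.06719967] 462.7186797973165 256.3838045945546 193.38422497363644 [-0.17379369  0.          0.          0.          0.        ]
wrist [0.09194756 0.49583828 0.37348089] [0.11125445 0.80265555 0.58063079 0.07895822] 320.4875616158928 250.0477438749613 194.9741366913579 [-0.06446862  0.          0.          0.          0.        ]
{'clock': 0.15, 'joint_pos': array([ 1.25097625e+00,  2.41246552e-01,  4.00701504e-03,  1.33519324e+00,
       -1.69618507e-05,  1.57079171e+00]), 'qd': array([-2.02649349e-04, -2.12785838e-03,  4.41672027e-03,  3.37556975e-04,
        9.29069606e-04, -7.41977298e-05]), 'tau': array([ 3.30414186e-04, -3.72635508e+01,  2.52638769e+01,  1.23861348e-02,
        3.75168202e-05,  2.02542026e-06]), 'eef_pos': array([0.15704883, 0.47417959, 0.23060397]), 'tool_rot': array([ 0.69799906,  0.11201839,  0.69817147, -0.11316267]), 'contact_force': array([ 0.3034129 , -0.46768426,  0.26478131]), 'torque': array([ 0.01681188, -0.04666128, -0.01822696]), 'finger_gap': 0.9997844211725241}
```

```bash
ls pics
```

```text
scene0.npy
scene0.png
top0.npy
top0.png
wrist0.npy
wrist0.png
```

View pics/top0.png

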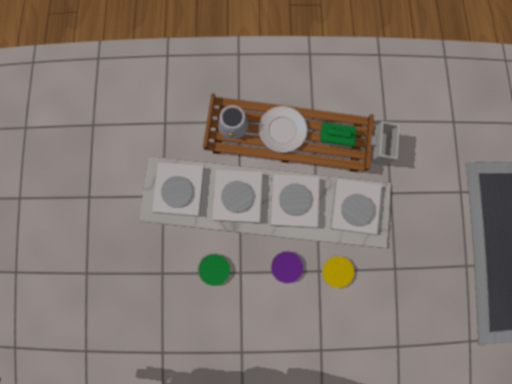

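View pics/scene0.png

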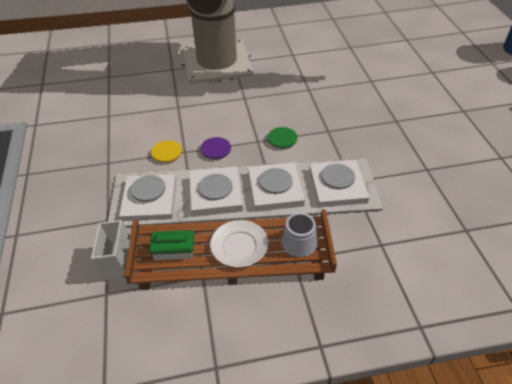

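View pics/wrist0.png

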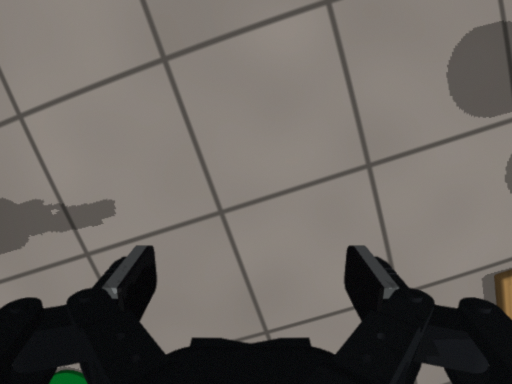

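```bash
python3 - <<'E'
from h import *
f=load('top0'); im=f['frame']
print(pix2plane(f,[(177,192),(237,197),(295,199),(358,210)],0.035).round(4))
crop=im[150:260,130:400]; cv2.imwrite('pics/c.png',cv2.cvtColor(cv2.resize(crop,None,fx=2.9,fy=2.9,interpolation=cv2.INTER_CUBIC),cv2.COLOR_RGB2BGR))
f=load('scene0'); im=f['frame']
crop=im[145:225,100:390]; cv2.imwrite('pics/c2.png',cv2.cvtColor(cv2.resize(crop,None,fx=2.7,fy=2.7,interpolation=cv2.INTER_CUBIC),cv2.COLOR_RGB2BGR))
E
```

```text
[[ 0.5763  0.194   0.035 ]
 [ 0.5624  0.0527  0.035 ]
 [ 0.5556 -0.0834  0.035 ]
 [ 0.527  -0.2322  0.035 ]]
```

View pics/c.png

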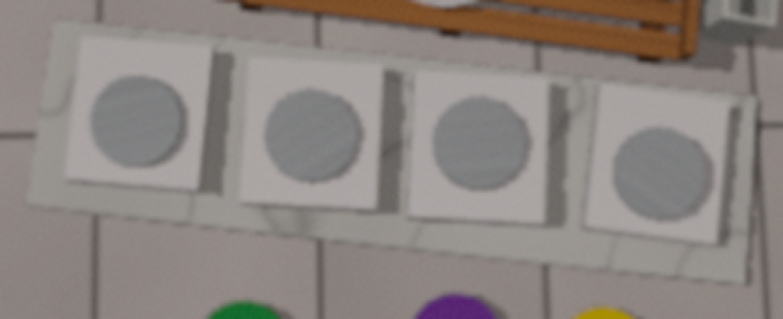

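View pics/c2.png

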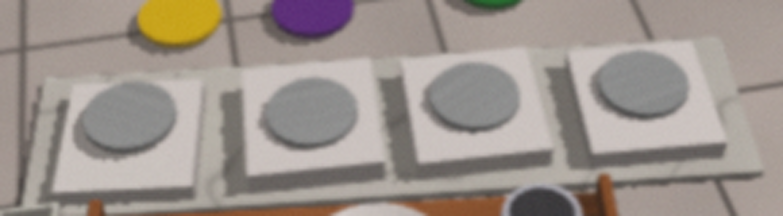

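```bash
cat > seg.py <<'E'
from h import *
def seg(f,z=0.022):
    im=f['frame'].astype(int); g=im.sum(2)/3; 
    hsv=cv2.cvtColor(f['frame'],cv2.COLOR_RGB2HSV)
    return g,hsv
f=load('top0'); im=f['frame']
for p in [(160,170),(177,192),(150,215),(130,200),(100,150)]: print(p,im[p[1],p[0]])
for n,c in zip('1234',[(177,192),(237,197),(295,199),(358,210)]):
    print(n,[tuple(im[c[1],c[0]+d]) for d in (-28,-24,-21,-18,-15,0)])
E
python3 seg.py
```

```text
(160, 170) [168 163 162]
(177, 192) [126 126 128]
(150, 215) [151 146 143]
(130, 200) [145 136 132]
(100, 150) [146 138 135]
1 [(np.uint8(151), np.uint8(147), np.uint8(144)), (np.uint8(155), np.uint8(151), np.uint8(147)), (np.uint8(170), np.uint8(164), np.uint8(163)), (np.uint8(167), np.uint8(162), np.uint8(162)), (np.uint8(131), np.uint8(130), np.uint8(131)), (np.uint8(126), np.uint8(126), np.uint8(128))]
2 [(np.uint8(151), np.uint8(147), np.uint8(143)), (np.uint8(154), np.uint8(149), np.uint8(146)), (np.uint8(170), np.uint8(164), np.uint8(162)), (np.uint8(169), np.uint8(163), np.uint8(162)), (np.uint8(130), np.uint8(129), np.uint8(130)), (np.uint8(127), np.uint8(127), np.uint8(128))]
3 [(np.uint8(97), np.uint8(95), np.uint8(91)), (np.uint8(144), np.uint8(140), np.uint8(138)), (np.uint8(169), np.uint8(164), np.uint8(163)), (np.uint8(169), np.uint8(164), np.uint8(163)), (np.uint8(131), np.uint8(130), np.uint8(131)), (np.uint8(126), np.uint8(127), np.uint8(127))]
4 [(np.uint8(154), np.uint8(150), np.uint8(146)), (np.uint8(163), np.uint8(158), np.uint8(156)), (np.uint8(170), np.uint8(164), np.uint8(162)), (np.uint8(162), np.uint8(157), np.uint8(156)), (np.uint8(127), np.uint8(127), np.uint8(128)), (np.uint8(126), np.uint8(126), np.uint8(128))]
```

```bash
cat > seg.py <<'E'
from h import *
def contours(mask_lvl_img,lvl):
    s=4
    u=cv2.resize(mask_lvl_img,None,fx=s,fy=s,interpolation=cv2.INTER_CUBIC)
    m=(u>lvl).astype(np.uint8)
    cs,_=cv2.findContours(m,cv2.RETR_CCOMP,cv2.CHAIN_APPROX_NONE)
    return [((c.reshape(-1,2)+.5)/s-.5) for c in cs if cv2.contourArea(c)>200*s*s]
def run(fn,zt,zc):
    f=load(fn); b=f['frame'][:,:,2].astype(np.float32); 
    rg=f['frame'].astype(int); 
    for c in contours(b,155 ):
        W=pix2plane(f,c,zt)[:,:2]
        if not(0.4<W[:,0].mean()<0.7 and -.4<W[:,1].mean()<.4): continue
        (cx,cy),(w,h),a=cv2.minAreaRect((W*1000).astype(np.float32))
        if 100<w<135 and 95<h<135:
            yaw=a if abs(a)<45 else a-90*np.sign(a)
            print('tile',round(cx,1),round(cy,1),round(w,1),round(h,1),'yaw',round(yaw,2))
    for c in contours(255-b,255-146):
        W=pix2plane(f,c,zc)[:,:2]
        if not(0.4<W[:,0].mean()<0.7 and -.4<W[:,1].mean()<.4): continue
        (cx,cy),(w,h),a=cv2.fitEllipse((W*1000).astype(np.float32))
        if 65<w<90 and 65<h<90: print('cover',round(cx,1),round(cy,1),round(w,1),round(h,1))
print('top');run('top0',0.02,0.03)
print('scene');run('scene0',0.02,0.03)
E
python3 seg.py
```

```text
top
tile 540.0 -232.9 107.3 118.8 yaw -8.99
tile 556.2 -84.0 108.9 119.8 yaw -4.24
tile 569.9 53.6 109.6 119.4 yaw -3.93
tile 589.3 196.5 109.2 118.7 yaw -5.46
cover 528.1 -234.4 78.3 86.4
cover 555.8 -85.7 78.5 81.6
cover 564.4 50.7 77.8 81.5
cover 578.3 193.0 77.2 82.4
scene
cover 525.4 -233.7 78.9 87.4
cover 550.7 -84.1 77.3 80.7
cover 561.0 52.0 77.3 80.8
cover 576.9 194.3 76.9 81.6
```

```bash
cat > mv.py <<'E'
from h import *
from scipy.spatial.transform import Rotation as R
def pose():
    o=env.get_obs(); q=o['tool_rot']; return np.array(o['eef_pos']),R.from_quat(q[[1,2,3,0]]),o
def down(yaw):  # tool x down, tool z along (cos yaw, sin yaw), y=z×x
    x=np.array([0,0,-1.]);z=np.array([np.cos(yaw),np.sin(yaw),0]);y=np.cross(z,x)
    return R.from_matrix(np.c_[x,y,z])
def plan(p_t,yaw_deg):
    p,r,o=pose(); t=down(np.radians(yaw_deg))
    s=r.inv().apply(np.array(p_t)-p)*1000; rv=(r.inv()*t).as_rotvec()
    print('now',p.round(4),'clock',o['clock'],'F',o['contact_force'].round(2),'gap',round(o['finger_gap'],3)); 
    print('slide total mm',s.round(1),'rot rad',rv.round(3))
E
python3 - <<'E'
from mv import *
p,r,o=pose(); print(r.as_matrix().round(3))
f=load('wrist0'); M=r.as_matrix(); print('cam in tool',(M.T@(np.array(f['xyz'])-p)).round(4)); print((M.T@R_of(f)).round(3))
plan([0.43,-0.22,0.2],-9); plan([0.43,-0.22,0.2],171)
E
```

```text
[[-0.     0.314  0.949]
 [-0.002  0.949 -0.314]
 [-1.    -0.002  0.   ]]
cam in tool [-1.429e-01 -1.000e-04 -6.860e-02]
[[ 0.001 -0.27   0.963]
 [ 1.     0.001 -0.   ]
 [-0.001  0.963  0.27 ]]
now [0.157  0.4742 0.2306] clock 0.15 F [ 0.3  -0.47  0.26] gap 1.0
slide total mm [  31.5 -573.1  477.4] rot rad [-0.163 -0.     0.002]
now [0.157  0.4742 0.2306] clock 0.15 F [ 0.3  -0.47  0.26] gap 1.0
slide total mm [  31.5 -573.1  477.4] rot rad [2.979e+00 2.000e-03 0.000e+00]
```

apply_moves(rot=[[-0.03,0,0],[-0.03,0,0],[-0.03,0,0],[-0.03,0,0],[-0.04,0,0]], slide=[[0,-38,32],[0,-38,32],[0,-38,32],[0,-38,32],[0,-38,32]], grip=[0,0,0,0,0], grip_force=40)

```text
clock: 0.65
eef_pos: [0.2628, 0.2502, 0.2276]
tool_rot: [0.705, 0.048, 0.706, -0.051]
contact_force: [2.3, 0.5, 0.6]
finger_gap: 0.148
```

```bash
python3 -c "
from mv import *
plan([0.43,-0.22,0.2],-9)"
```

```text
now [0.2628 0.2502 0.2276] clock 0.65 F [2.3  0.54 0.55] gap 0.148
slide total mm [  29.1 -442.1  231.4] rot rad [ 0.016 -0.001  0.004]
```

apply_moves(rot=[[0,0,0],[0,0,0],[0,0,0],[0,0,0],[0,0,0]], slide=[[2,-42,22],[2,-42,22],[2,-42,22],[2,-42,22],[2,-42,22]], grip=[0,0,0,0,0])

```text
clock: 1.15
eef_pos: [0.3441, 0.018, 0.2183]
tool_rot: [0.706, 0.048, 0.705, -0.049]
contact_force: [1.1, 0.9, 0.0]
finger_gap: 0.005
```

apply_moves(rot=[[0,0,0],[0,0,0],[0,0,0],[0,0,0],[0,0,0]], slide=[[2,-42,22],[2,-42,22],[2,-42,22],[2,-42,22],[2,-42,22]], grip=[0,0,0,0,0])

```text
clock: 1.65
eef_pos: [0.4245, -0.2158, 0.2087]
tool_rot: [0.707, 0.049, 0.704, -0.05]
contact_force: [0.9, 1.1, 1.0]
finger_gap: 0.002
```

```bash
python3 -c "
from mv import *
plan([0.43,-0.22,0.2],-9)"
```

```text
now [ 0.4245 -0.2158  0.2087] clock 1.65 F [0.89 1.14 1.01] gap 0.002
slide total mm [ 8.7 -3.4  6. ] rot rad [0.017 0.005 0.001]
```

```bash
python3 -c "
from h import *
save('wrist','w1'); save('top','t1')"
```

```text
(no output)
```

View pics/w1.png

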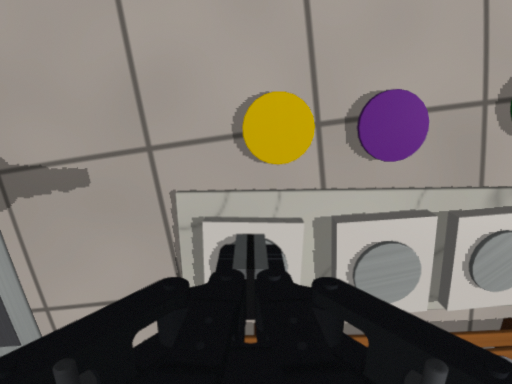

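apply_moves(rot=[[0,0,0],[0,0,0],[0,0,0],[0,0,0]], slide=[[-3,0,40],[-3,0,40],[0,0,40],[0,0,0]], grip=[0,0,0,0])

```text
clock: 2.15
eef_pos: [0.5422, -0.2361, 0.2079]
tool_rot: [0.702, 0.055, 0.708, -0.053]
contact_force: [-1.6, -0.7, -0.9]
finger_gap: -0.001
```

```bash
python3 -c "
from mv import *
save('wrist','w2'); plan([0.43,-0.22,0.2],-9)"
```

```text
now [ 0.54   -0.2357  0.2083] clock 2.2 F [-1.    0.34 -0.08] gap -0.003
slide total mm [   9.5   -1.3 -111. ] rot rad [ 0.004 -0.011 -0.002]
```

View pics/w2.png

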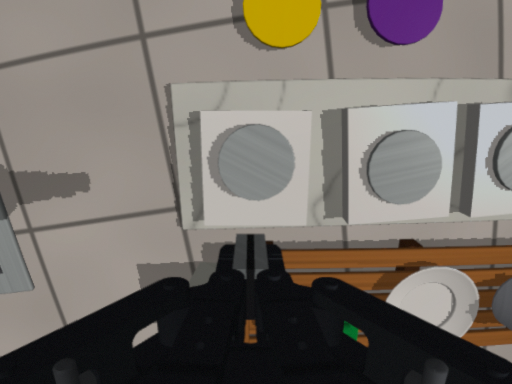

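```bash
cat > fit.py <<'E'
from h import *
import sys
from seg import contours
def fit(fn,zt,zc,lo,box):
    f=load(fn); x0,y0,x1,y1=box
    b=f['frame'][:,:,2].astype(np.float32)
    off=np.array([x0,y0]); b=b[y0:y1,x0:x1]
    u=cv2.resize(b,None,fx=4,fy=4,interpolation=cv2.INTER_CUBIC)
    for nm,m in (('tile',u>lo[0]),('cov',u<lo[1])):
        cs,_=cv2.findContours(m.astype(np.uint8),cv2.RETR_EXTERNAL,cv2.CHAIN_APPROX_NONE)
        c=max(cs,key=cv2.contourArea).reshape(-1,2); c=(c+.5)/4-.5+off
        if nm=='tile':
            W=pix2plane(f,c,zt)[:,:2]*1000; print('tile',cv2.minAreaRect(W.astype(np.float32)))
        else:
            W=pix2plane(f,c,zc)[:,:2]*1000; print('cov',cv2.fitEllipse(W.astype(np.float32)),cv2.minEnclosingCircle(W.astype(np.float32)))
E
sed -i "s/^print('top/#&/;s/^print('sc/#&/" seg.py
python3 - <<'E'
from fit import *
f=load('w2'); im=f['frame']
print(im[162,180:330:6,2]); print(im[95:235:6,257,2])
fit('w2',0.017,0.031,(190,150),(190,98,320,232))
E
```

```text
[150 149 100 101 177 119 118 129 130 133 131 134 129 132 134 133 130 135
 134 156 178 178 158 158 105]
[155 155 155 181 180 130 130 132 138 133 132 133 132 135 130 132 134 133
 177 176 177 177 139 113]Traceback (most recent call last):
  File "<stdin>", line 4, in <module>
  File "fit.py", line 11, in fit
    c=max(cs,key=cv2.contourArea).reshape(-1,2); c=(c+.5)/4-.5+off
      ~~~^^^^^^^^^^^^^^^^^^^^^^^^
ValueError: max() iterable argument is empty
```

```bash
python3 - <<'E'
from fit import *
fit('w2',0.017,0.031,(167,-1),(190,98,320,232)) if 0 else None
import fit as F
f=load('w2')
u=cv2.resize(f['frame'][:,:,2].astype(np.float32),None,fx=4,fy=4,interpolation=cv2.INTER_CUBIC)
def cont(m,box):
    mm=np.zeros(m.shape,np.uint8); x0,y0,x1,y1=[4*v for v in box]; mm[y0:y1,x0:x1]=m[y0:y1,x0:x1]
    mm=cv2.morphologyEx(mm,cv2.MORPH_OPEN,np.ones((9,9)))
    cs,_=cv2.findContours(mm,cv2.RETR_EXTERNAL,cv2.CHAIN_APPROX_NONE); c=max(cs,key=cv2.contourArea).reshape(-1,2); return (c+.5)/4-.5
T=pix2plane(f,cont(u>167,(190,98,320,230)),0.017)[:,:2]*1000
print(cv2.minAreaRect(T.astype(np.float32)),T.mean(0))
c=cont((u<155)&(u>123.5),(208,118,302,210))
for z in (0.025,0.031):
  C=pix2plane(f,c,z)[:,:2]*1000
  print(z,cv2.fitEllipse(C.astype(np.float32)),cv2.minEnclosingCircle(C.astype(np.float32)))
crop=f['frame'][95:240,180:330]; cv2.imwrite('pics/c3.png',cv2.cvtColor(cv2.resize(crop,None,fx=4,fy=4,interpolation=cv2.INTER_CUBIC),cv2.COLOR_RGB2BGR))
E
```

```text
((539.1731567382812, -229.53228759765625), (113.29988098144531, 123.92803192138672), 81.12545013427734) [ 536.96243335 -229.31644613]
0.025 ((530.97998046875, -227.51202392578125), (77.55813598632812, 78.52383422851562), 55.27218246459961) ((530.8623046875, -228.29942321777344), 40.412410736083984)
0.031 ((529.9608764648438, -227.489013671875), (76.13258361816406, 77.08052825927734), 55.271995544433594) ((529.8453369140625, -228.261962890625), 39.669593811035156)
```

View pics/c3.png

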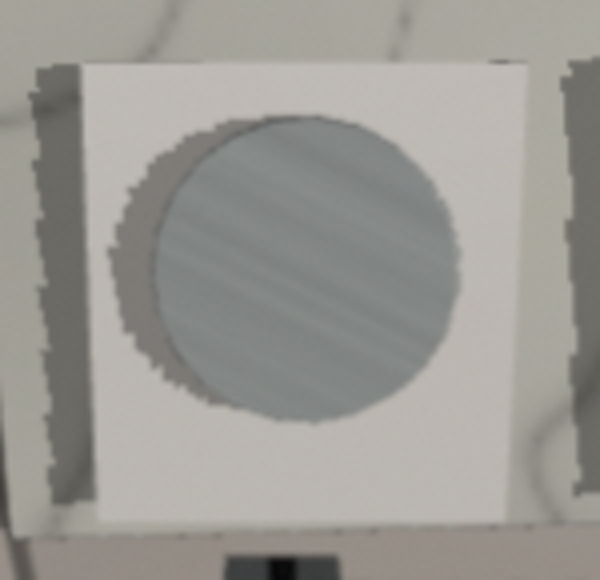

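```bash
python3 -c "
from mv import *
plan([0.491,-0.223,0.06],-8.9)"
```

```text
now [ 0.54   -0.2357  0.2083] clock 2.2 F [-1.    0.34 -0.08] gap -0.003
slide total mm [148.8   4.8 -48.7] rot rad [ 0.003 -0.011 -0.002]
```

apply_moves(rot=[[0,-0.01,0],[0,0,0],[0,0,0],[0,0,0],[0,0,0]], slide=[[35,1,-12],[35,1,-12],[35,1,-12],[35,1,-12],[0,0,0]], grip=[0,0,0,0,0])

```text
clock: 2.7
eef_pos: [0.4872, -0.2202, 0.0662]
tool_rot: [0.705, 0.054, 0.705, -0.052]
contact_force: [-0.8, -0.1, 0.1]
finger_gap: 0.001
```

```bash
python3 -c "
from mv import *
plan([0.491,-0.223,0.042],-8.9)"
```

```text
now [ 0.4872 -0.2202  0.0662] clock 2.7 F [-0.76 -0.15  0.09] gap 0.001
slide total mm [24.2 -2.2  4.2] rot rad [ 0.005 -0.001 -0.002]
```

apply_moves(rot=[[0,0,0],[0,0,0],[0,0,0],[0,0,0]], slide=[[10,-1,2],[10,-1,2],[2,0,0],[0,0,0]], grip=[0,0,0,0])

```text
clock: 3.1
eef_pos: [0.4952, -0.2244, 0.0486]
tool_rot: [0.708, 0.053, 0.702, -0.053]
contact_force: [0.6, 0.4, 0.5]
finger_gap: -0.0
```

```bash
python3 -c "
from mv import *
plan([0.491,-0.223,0.035],-8.9); save('wrist','w3');save('scene','s3')
im=load('s3')['frame'][140:230,100:240]; cv2.imwrite('pics/s3c.png',cv2.cvtColor(cv2.resize(im,None,fx=4,fy=4,interpolation=cv2.INTER_CUBIC),cv2.COLOR_RGB2BGR))"
```

```text
now [ 0.4952 -0.2244  0.0486] clock 3.1 F [0.58 0.38 0.46] gap -0.0
slide total mm [13.6  0.7 -4.5] rot rad [0.005 0.009 0.001]
```

View pics/w3.png

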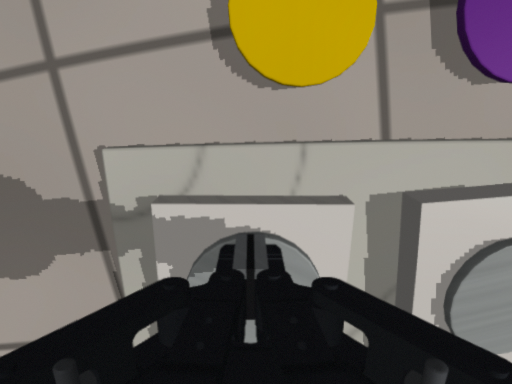

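View pics/s3c.png

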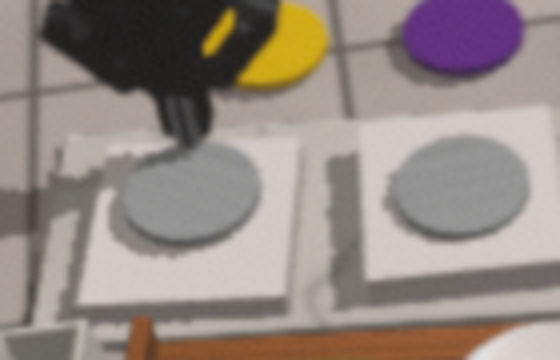

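apply_moves(rot=[[0,0,0],[0,0,0],[0,0,0]], slide=[[4,0,-4],[4,0,0],[0,0,0]], grip=[0,0,0])

```text
clock: 3.5
eef_pos: [0.4924, -0.2243, 0.0415]
tool_rot: [0.709, 0.052, 0.701, -0.054]
contact_force: [0.5, -0.4, 0.4]
finger_gap: -0.001
```

apply_moves(rot=[[0,0,0],[0,0,0]], slide=[[3,0,0],[0,0,0]], grip=[0,0])

```text
clock: 3.7
eef_pos: [0.4921, -0.2243, 0.0384]
tool_rot: [0.709, 0.052, 0.701, -0.054]
contact_force: [0.7, 0.6, 0.6]
finger_gap: 0.001
```

apply_moves(rot=[[0,0,0],[0,0,0]], slide=[[3,0,0],[0,0,0]], grip=[0,0])

```text
clock: 3.9
eef_pos: [0.4923, -0.2247, 0.0368]
tool_rot: [0.709, 0.052, 0.701, -0.054]
contact_force: [-2.1, 0.6, 2.6]
finger_gap: 0.001
```

apply_moves(rot=[[0,0,0],[0,0,0]], slide=[[3,0,0],[0,0,0]], grip=[0,0])

```text
clock: 4.1
eef_pos: [0.4923, -0.2247, 0.0371]
tool_rot: [0.71, 0.052, 0.7, -0.054]
contact_force: [-1.2, 0.2, 0.4]
finger_gap: 0.003
```

```bash
python3 -c "
from mv import *
plan([0.491,-0.223,0.035],-8.9); save('wrist','w4');save('scene','s4')
im=load('s4')['frame'][140:230,100:240]; cv2.imwrite('pics/s4c.png',cv2.cvtColor(cv2.resize(im,None,fx=4,fy=4,interpolation=cv2.INTER_CUBIC),cv2.COLOR_RGB2BGR))"
```

```text
now [ 0.4923 -0.2247  0.0371] clock 4.1 F [-1.25  0.15  0.35] gap 0.003
slide total mm [ 2.1  1.5 -1.6] rot rad [0.005 0.014 0.003]
```

View pics/s4c.png

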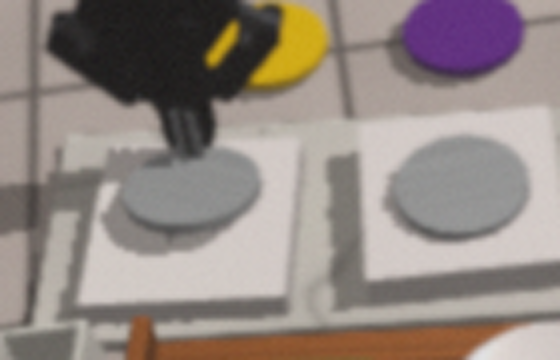

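View pics/w4.png

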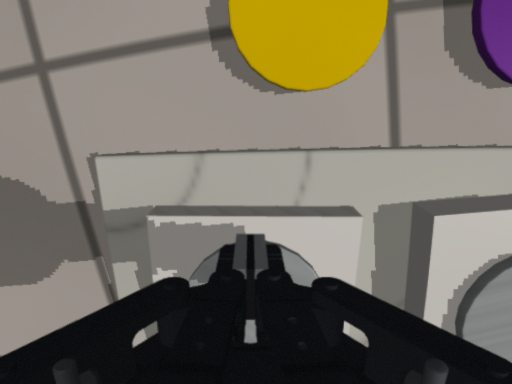

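apply_moves(rot=[[0,0,0],[0,0,0],[0,0,0]], slide=[[2,0,0],[1,0,0],[1,0,0]], grip=[0,0,0])

```text
clock: 4.5
eef_pos: [0.4925, -0.225, 0.0366]
tool_rot: [0.711, 0.052, 0.7, -0.055]
contact_force: [-3.2, 1.2, 9.4]
finger_gap: 0.006
```

apply_moves(rot=[[0,0,0],[0,0,0],[0,0,0],[0,0,0],[0,0,0]], slide=[[-2,0,0],[-2,0,0],[-4,0,0],[-6,0,0],[0,0,-15]], grip=[0,0,0,0,0])

```text
clock: 5.0
eef_pos: [0.4799, -0.2232, 0.0508]
tool_rot: [0.712, 0.051, 0.698, -0.055]
contact_force: [0.3, -0.3, 0.7]
finger_gap: 0.002
```

```bash
python3 -c "
from mv import *
plan([0.468,-0.219,0.033],-8.9); save('wrist','w5');save('scene','s5')
im=load('s5')['frame'][140:230,100:240]; cv2.imwrite('pics/s5c.png',cv2.cvtColor(cv2.resize(im,None,fx=4,fy=4,interpolation=cv2.INTER_CUBIC),cv2.COLOR_RGB2BGR))"
```

```text
now [ 0.4799 -0.2232  0.0508] clock 5.0 F [ 0.29 -0.29  0.66] gap 0.002
slide total mm [ 17.5   2.5 -12.8] rot rad [0.006 0.019 0.004]
```

View pics/s5c.png

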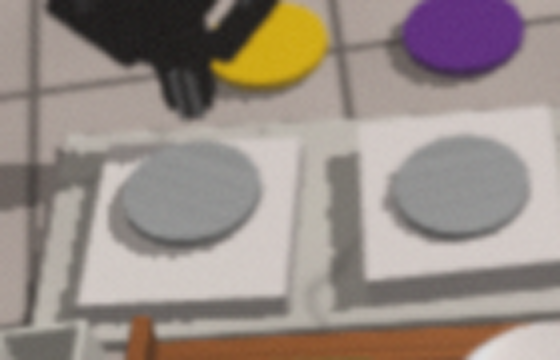

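View pics/w5.png

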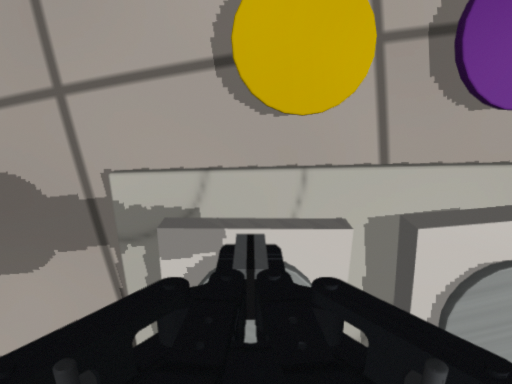

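apply_moves(rot=[[0,0.02,0],[0,0,0],[0.005,0,0],[0,0,0],[0,0,0]], slide=[[0,1,-8],[0,1,-4],[7,0,-2],[7,0,0],[0,0,0]], grip=[0,0,0,0,0])

```text
clock: 5.6
eef_pos: [0.4625, -0.2178, 0.0344]
tool_rot: [0.702, 0.054, 0.708, -0.056]
contact_force: [0.2, 0.6, -0.1]
finger_gap: -0.0
```

```bash
python3 -c "
from mv import *
plan([0.468,-0.219,0.0305],-8.9)"
```

```text
now [ 0.4625 -0.2178  0.0344] clock 5.6 F [ 0.17  0.61 -0.06] gap -0.0
slide total mm [ 3.8 -0.3  5.6] rot rad [-0.001 -0.008  0.003]
```

apply_moves(rot=[[0,-0.004,0],[0,0,0],[0,0,0],[0,0,0],[0,0,0]], slide=[[4,0,3],[0,0,3],[0,0,3],[0,0,3],[0,0,0]], grip=[0,0,0,0,0])

```text
clock: 6.1
eef_pos: [0.476, -0.22, 0.0294]
tool_rot: [0.704, 0.054, 0.706, -0.056]
contact_force: [-0.8, -0.1, -0.3]
finger_gap: -0.003
```

```bash
python3 -c "
from mv import *
plan([0.48,-0.2212,0.0305],-8.9)"
```

```text
now [ 0.476  -0.22    0.0294] clock 6.1 F [-0.76 -0.14 -0.34] gap -0.003
slide total mm [-1.1 -0.6  4.2] rot rad [-0.001 -0.003  0.002]
```

apply_moves(rot=[[0,0,0],[0,0,0],[0,0,0],[0,0,0],[0,0,0]], slide=[[-1,-0.5,3],[0,0,3],[0,0,3],[0,0,3],[0,0,0]], grip=[0,0,0,0,0])

```text
clock: 6.6
eef_pos: [0.4877, -0.2224, 0.0305]
tool_rot: [0.703, 0.054, 0.707, -0.056]
contact_force: [-0.7, 0.0, -0.5]
finger_gap: 0.0
```

```bash
python3 -c "
from mv import *
plan([0.499,-0.2242,0.0305],-8.9); save('scene','s6');save('wrist','w6')
im=load('s6')['frame'][140:230,100:240]; cv2.imwrite('pics/s6c.png',cv2.cvtColor(cv2.resize(im,None,fx=4,fy=4,interpolation=cv2.INTER_CUBIC),cv2.COLOR_RGB2BGR))"
```

```text
now [ 0.4877 -0.2224  0.0305] clock 6.6 F [-0.75  0.02 -0.54] gap 0.0
slide total mm [-0.  -0.1 11.4] rot rad [-0.001 -0.005  0.002]
```

View pics/s6c.png

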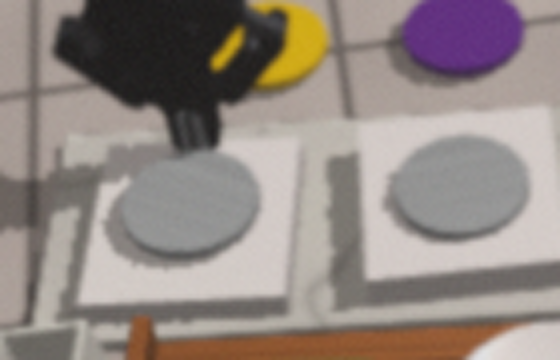

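apply_moves(rot=[[0,0,0],[0,0,0],[0,0,0],[0,0,0]], slide=[[0,0,2],[0,0,2],[0,0,2],[0,0,0]], grip=[0,0,0,0])

```text
clock: 7.1
eef_pos: [0.4939, -0.2233, 0.0303]
tool_rot: [0.703, 0.055, 0.707, -0.056]
contact_force: [0.3, -1.2, -0.6]
finger_gap: -0.003
```

```bash
cat > look.py <<'E'
from mv import *
import sys
n=sys.argv[1]
plan([0.499,-0.2242,0.0305],-8.9); save('scene','s'+n)
im=load('s'+n)['frame'][140:230,100:240]; cv2.imwrite('pics/s%sc.png'%n,cv2.cvtColor(cv2.resize(im,None,fx=4,fy=4,interpolation=cv2.INTER_CUBIC),cv2.COLOR_RGB2BGR))
E
python3 look.py 7
```

```text
now [ 0.4939 -0.2233  0.0303] clock 7.1 F [ 0.33 -1.18 -0.55] gap -0.003
slide total mm [-0.2 -0.1  5.2] rot rad [-0.001 -0.005  0.002]
```

View pics/s7c.png

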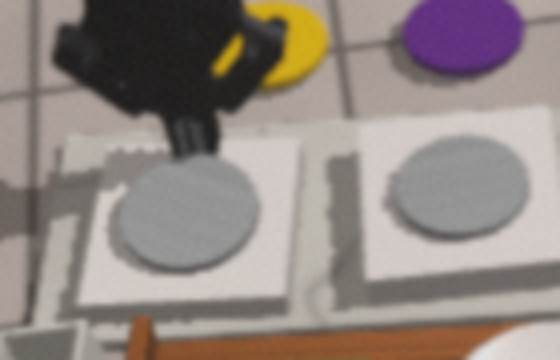

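apply_moves(rot=[[0,0,0],[0,0,0],[0,0,0]], slide=[[0,0,2],[0,0,2],[0,0,0]], grip=[0,0,0])

```text
clock: 7.45
eef_pos: [0.4979, -0.2238, 0.0302]
tool_rot: [0.703, 0.055, 0.707, -0.056]
contact_force: [-0.5, -0.6, 0.2]
finger_gap: -0.001
```

```bash
python3 look.py 8
```

```text
now [ 0.4979 -0.2238  0.0302] clock 7.45 F [-0.45 -0.65  0.19] gap -0.001
slide total mm [-0.3 -0.2  1.2] rot rad [-0.001 -0.006  0.002]
```

View pics/s8c.png

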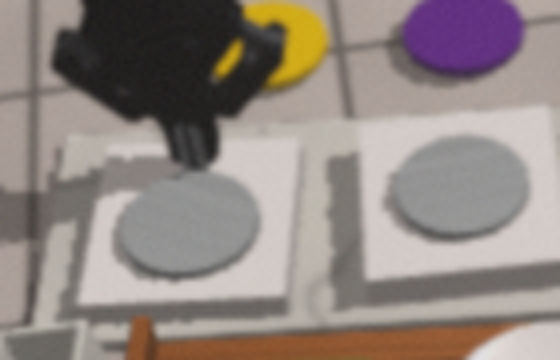

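apply_moves(rot=[[0,0,0],[0,0,0],[0,0,0],[0,0,0],[0,0,0]], slide=[[0,0,-10],[0,0,-15],[-20,0,0],[-40,0,0],[-45,0,0]], grip=[0,0,0,0,0])

```text
clock: 8.0
eef_pos: [0.465, -0.2167, 0.1309]
tool_rot: [0.697, 0.057, 0.713, -0.054]
contact_force: [1.2, -1.0, -0.3]
finger_gap: -0.0
```

apply_moves(rot=[[0,0,0],[0,0,0],[0,0,0],[0,0,0],[0,0,0]], slide=[[-45,0,15],[-25,0,35],[0,0,35],[0,0,0],[0,0,0]], grip=[0,0,0,0,0])

```text
clock: 8.5
eef_pos: [0.552, -0.2316, 0.2103]
tool_rot: [0.701, 0.056, 0.708, -0.056]
contact_force: [-0.6, -0.3, -0.2]
finger_gap: 0.0
```

```bash
python3 look.py 9; python3 -c "
from h import *
save('wrist','w9');save('top','t9')"
```

```text
now [ 0.552  -0.2316  0.2103] clock 8.5 F [-0.65 -0.29 -0.17] gap 0.0
slide total mm [180.3  -0.9 -51.7] rot rad [-0.003 -0.01   0.001]
```

View pics/w9.png

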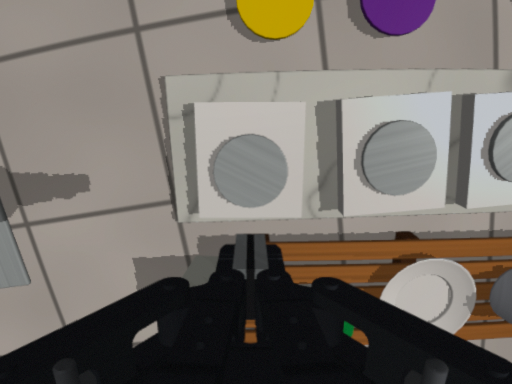

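View pics/s9c.png

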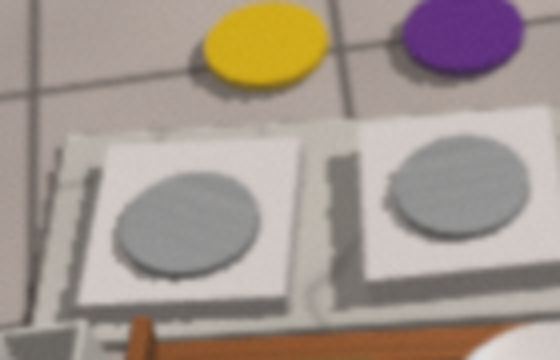

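```bash
python3 - <<'E'
from h import *
f=load('w9')
u=cv2.resize(f['frame'][:,:,2].astype(np.float32),None,fx=4,fy=4,interpolation=cv2.INTER_CUBIC)
def cont(m,box):
    mm=np.zeros(m.shape,np.uint8); x0,y0,x1,y1=[4*v for v in box]; mm[y0:y1,x0:x1]=m[y0:y1,x0:x1]
    mm=cv2.morphologyEx(mm,cv2.MORPH_OPEN,np.ones((9,9)))
    cs,_=cv2.findContours(mm,cv2.RETR_EXTERNAL,cv2.CHAIN_APPROX_NONE); c=max(cs,key=cv2.contourArea).reshape(-1,2); return (c+.5)/4-.5
T=pix2plane(f,cont(u>167,(185,90,312,222)),0.027)[:,:2]*1000
r=cv2.minAreaRect(T.astype(np.float32));print(r)
C=pix2plane(f,cont((u<155)&(u>123.5),(204,122,298,214)),0.035)[:,:2]*1000
e=cv2.fitEllipse(C.astype(np.float32));print(e)
d=np.array(e[0])-r[0];a=np.radians(-8.9);print('offset tile frame',d@[np.cos(a),np.sin(a)],d@[-np.sin(a),np.cos(a)])
crop=f['frame'][85:230,175:460]; cv2.imwrite('pics/c9.png',cv2.cvtColor(cv2.resize(crop,None,fx=2.8,fy=2.8,interpolation=cv2.INTER_CUBIC),cv2.COLOR_RGB2BGR))
import seg
print('top');seg.run('t9',.027,.035)
E
```

```text
((537.2686767578125, -229.48089599609375), (109.95936584472656, 119.99156951904297), 81.20094299316406)
((546.4092407226562, -230.21102905273438), (73.74281311035156, 74.59916687011719), 46.04750061035156)
offset tile frame 9.143469515006428 0.6927980253635087
top
tile 539.2 -230.7 107.3 119.2 yaw -8.85
tile 555.6 -83.3 109.5 120.4 yaw -4.26
tile 569.3 53.6 110.8 120.9 yaw -4.22
tile 588.3 195.5 109.7 119.9 yaw -5.48
cover 545.0 -232.8 76.2 81.2
cover 554.9 -85.2 77.2 80.3
cover 563.5 50.5 76.5 80.1
cover 577.4 192.1 75.9 81.2
```

View pics/c9.png

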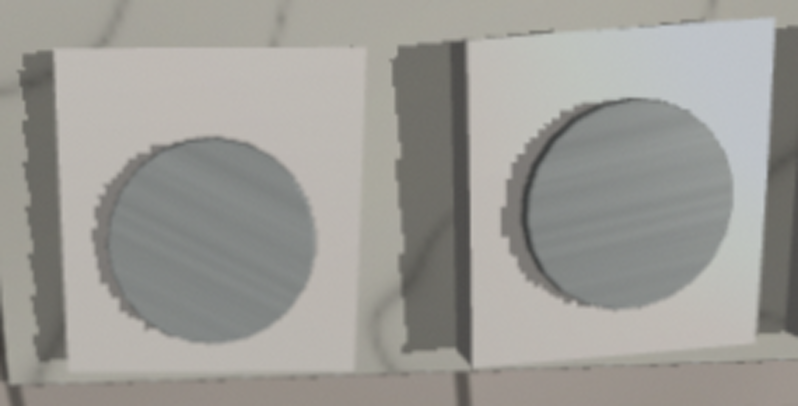

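```bash
python3 -c "
from mv import *
plan([0.5085,-0.225,0.045],-8.9)"
```

```text
now [ 0.5507 -0.2313  0.2096] clock 8.65 F [ 0.2   0.64 -0.63] gap 0.001
slide total mm [165.1  -0.4 -40.7] rot rad [-0.003 -0.012  0.   ]
```

apply_moves(rot=[[0,-0.01,0],[0,0,0],[0,0,0],[0,0,0],[0,0,0]], slide=[[35,0,-10],[35,0,-10],[35,0,-10],[35,0,-10],[12,0,0]], grip=[0,0,0,0,0])

```text
clock: 9.15
eef_pos: [0.5053, -0.2244, 0.0556]
tool_rot: [0.706, 0.056, 0.704, -0.057]
contact_force: [0.3, 0.6, -0.3]
finger_gap: -0.003
```

apply_moves(rot=[[0,0,0],[0,0,0]], slide=[[4,0,0],[0,0,0]], grip=[0,0])

```text
clock: 9.35
eef_pos: [0.5009, -0.2231, 0.0491]
tool_rot: [0.703, 0.057, 0.707, -0.057]
contact_force: [-0.3, -0.1, 0.1]
finger_gap: 0.004
```

```bash
python3 -c "
from mv import *
plan([0.5085,-0.225,0.039],-8.9)"
```

```text
now [ 0.5009 -0.2231  0.0491] clock 9.35 F [-0.34 -0.08  0.11] gap 0.004
slide total mm [10.1 -0.6  7.9] rot rad [-0.006 -0.005 -0.001]
```

apply_moves(rot=[[0,0,0],[0,0,0],[0,0,0],[0,0,0]], slide=[[4,0,4],[4,0,3],[2,0,1],[0,0,0]], grip=[0,0,0,0])

```text
clock: 9.75
eef_pos: [0.5121, -0.2257, 0.0418]
tool_rot: [0.705, 0.056, 0.704, -0.057]
contact_force: [-0.0, -0.0, -0.5]
finger_gap: -0.004
```

apply_moves(rot=[[0,0,0],[0,0,0]], slide=[[2,0,0],[0,0,0]], grip=[0,0])

```text
clock: 9.95
eef_pos: [0.5129, -0.226, 0.0402]
tool_rot: [0.706, 0.056, 0.704, -0.057]
contact_force: [-0.1, -0.1, 0.0]
finger_gap: 0.005
```

apply_moves(rot=[[0,0,0],[0,0,0]], slide=[[1.5,0,0],[0,0,0]], grip=[0,0])

```text
clock: 10.15
eef_pos: [0.513, -0.226, 0.0388]
tool_rot: [0.706, 0.056, 0.704, -0.057]
contact_force: [0.2, -0.9, 0.7]
finger_gap: 0.003
```

apply_moves(rot=[[0,0,0],[0,0,0]], slide=[[2,0,0],[0,0,0]], grip=[0,0])

```text
clock: 10.35
eef_pos: [0.5129, -0.226, 0.0367]
tool_rot: [0.706, 0.056, 0.704, -0.057]
contact_force: [-0.6, -0.9, -0.5]
finger_gap: -0.002
```

apply_moves(rot=[[0,0,0],[0,0,0]], slide=[[1.5,0,0],[0,0,0]], grip=[0,0])

```text
clock: 10.55
eef_pos: [0.5132, -0.2261, 0.0353]
tool_rot: [0.706, 0.056, 0.703, -0.058]
contact_force: [0.6, 0.3, 0.6]
finger_gap: -0.002
```

apply_moves(rot=[[0,0,0],[0,0,0]], slide=[[1,0,0],[0,0,0]], grip=[0,0])

```text
clock: 10.75
eef_pos: [0.5133, -0.2262, 0.0353]
tool_rot: [0.706, 0.056, 0.703, -0.058]
contact_force: [0.1, 0.4, 0.1]
finger_gap: -0.0
```

apply_moves(rot=[[0,0,0],[0,0,0],[0,0,0],[0,0,0],[0,0,0]], slide=[[-3,0,0],[-15,0,0],[-35,0,0],[-40,0,-15],[-40,0,-15]], grip=[0,0,0,0,0])

```text
clock: 11.25
eef_pos: [0.4792, -0.219, 0.1649]
tool_rot: [0.701, 0.058, 0.708, -0.055]
contact_force: [1.2, -0.8, 0.4]
finger_gap: 0.001
```

apply_moves(rot=[[0,0,0],[0,0,0],[0,0,0],[0,0,0],[0,0,0]], slide=[[-20,0,-40],[0,0,-40],[0,0,0],[0,0,0],[0,0,0]], grip=[0,0,0,0,0])

```text
clock: 11.75
eef_pos: [0.4004, -0.2073, 0.1934]
tool_rot: [0.706, 0.056, 0.704, -0.058]
contact_force: [1.1, -0.2, 1.2]
finger_gap: -0.0
```

```bash
python3 look.py 10; python3 -c "
from h import *
import seg
save('top','t10'); seg.run('t10',.027,.035)"
```

```text
now [ 0.4004 -0.2073  0.1934] clock 11.75 F [ 1.1  -0.23  1.2 ] gap -0.0
slide total mm [163.2  -0.5  99.6] rot rad [-0.005  0.003  0.002]
tile 539.2 -231.3 108.1 119.6 yaw -8.85
tile 555.2 -83.2 109.4 120.6 yaw -4.38
tile 569.1 53.5 110.6 120.1 yaw -4.19
tile 588.2 195.6 109.8 119.7 yaw -5.42
cover 545.0 -232.8 76.3 81.2
cover 554.9 -85.2 77.2 80.4
cover 563.5 50.5 76.6 80.2
cover 577.4 192.2 75.9 81.2
```

View pics/s10.png

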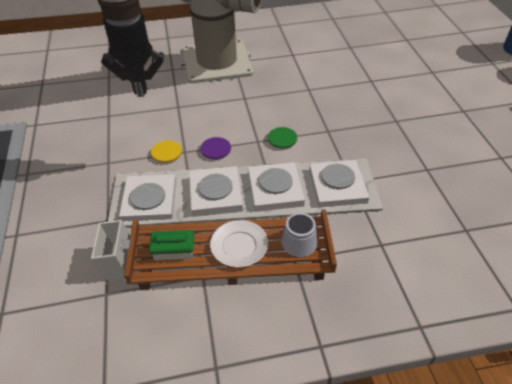

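The scene view shows the moved cover at (147,196), flat on its tile. The other three covers and the things on the rack are unmoved, and the arm is clear.

```bash
python3 -c "
from plant import env
print(env.hand_in())"
```

```text
the job is handed in; nothing more can be done
None
```

The unseated cover is now in its hole and appears to lie flat on its tile, and I handed the job in at about 12 s. It was the one on the robot's far right, at about (0.53, -0.23). `hand_in()` gives no verdict, so this rests on my own checks.

- **Finding it:** The pictures picked it out: it had the widest shadow and sat back towards the robot. I pressed only this cover's near rim. The scene picture showed it tilt clearly and come level again when I let go. I pressed none of the others.
- **Pushing:** With closed fingers I pushed it about 17 mm along the tile's +x, square to the front edge, until it dropped.
- **Checks on this cover:**
  - **Position:** The wrist picture puts it at +9.1 mm (x) and +0.7 mm (y) from the tile's middle.
  - **Height:** Its shadow is as narrow as a seated neighbour's. A second light press on the near rim met a stop at z = 35.3 mm, where about 35 mm is expected for a seated cover, and it did not rock.
- **The rest of the scene:** In the top view the other three covers are within 1 mm of where they started, about the difference made by measuring at another height. The saucer, coffee-pot base and brush look unmoved in the scene view. The arm ended clear of everything.

**Limits of the checks:** The force readings were noisy by about 1 N, so the height and pictures carry more weight than the force values. The pictures also cannot resolve a tilt as small as 2 degrees.

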